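# Make up a bar charge on a sprung scale to the set hand

### The job

Make up the charge on the sprung pan scale: take bars off the pan or add bars from the compartment tray until the dial needle comes to rest between the two prongs of the set hand on the dial rim. Put bars down gently, lying flat on the pan (not on one another, and never driving the pan to its bottom stop); any bar that is not part of the charge must end lying flat in a compartment of the tray. Leave the set hand, the beaker, the specimen cup and the vial stand as they are.

Things in the scene. Friction and masses are not known exactly. Their poses are not given: they have to be found in the camera images.
- scale: mechanical pan scale: grey housing 150 x 180 mm, 90 mm high, with a round dial (132 mm across) leaning back 45 degrees on its front. Fixed. Origin on the worktop under the centre of the pan; x points from the dial to the back, y to the left as one faces the dial, z up
- pan_top (a point): centre of the pan's upper surface; it moves with the pan; axes as the scale's. The pan is a flat aluminium plate, 170 mm along x, 270 mm along y, with a lip 5 mm high round its edge, 146 mm above the worktop when empty. At the start the smallest and the medium bar lie on it, one towards each end, and its middle is free
- pan (a joint): downward travel of the pan in m: 0 empty, 0.045 for 1 kg on it (in proportion), bottom stop at 0.046
- needle (a joint): needle angle in rad, clockwise as seen from the front: 0 empty, 4.712 for 1 kg on the pan (in proportion: 0.471 for each 100 g)
- set_hand (a joint): angle of the middle of the set hand in rad, on the same scale as the needle. The set hand is a dark two-pronged fork on the dial rim; its prongs stand 0.30 rad either side of its middle, and the needle must rest between them. The setting differs each time and must not be changed
- needle_tip (a point): tip of the black needle, 47 mm from the dial's centre
- mark_tip (a point): point midway between the prongs of the set hand, 47 mm from the dial's centre
- tray: grey tray, 250 mm along its x, 150 mm along its y, 10 mm high, floor 4 mm thick, walls and two dividers 4 mm thick; three compartments about 79 mm wide in a row along x, centres at x = -0.082, 0 and 0.082 m. Fixed. Origin under its centre on the worktop. At the start the two big bars lie along y in the outer compartments (either way about) and the middle one is empty
- bar_s: plain aluminium square bar with a drilled dimple in each end, 25 x 25 mm section, 60 mm long, 100 g. Origin at its centre; x runs along its length. Smallest; on the pan at the start
- bar_m: plain aluminium square bar with a drilled dimple in each end, 30 x 30 mm section, 82 mm long, 200 g. Origin at its centre; x runs along its length. Medium; on the pan at the start
- bar_l: plain aluminium square bar with a drilled dimple in each end, 40 x 40 mm section, 92 mm long, 400 g. Origin at its centre; x runs along its length. Thick, the shorter of the two thick ones; in the tray at the start
- bar_xl: plain aluminium square bar with a drilled dimple in each end, 40 x 40 mm section, 116 mm long, 500 g. Origin at its centre; x runs along its length. Thick, the longest; in the tray at the start
- beaker: clear glass beaker, 55 mm across, 70 mm high, a bystander. Origin under its centre
- cup: clear specimen cup with a screw lid, 68 mm across, 72 mm high, a bystander. Origin under its centre
- vial_stand: wooden stand with small capped vials, 48 x 112 mm, 65 mm high, a bystander. Origin under its centre
There are look-alikes about, which are no part of the job. What is shaped like the bar_l but orange is not meant. What is shaped like the bar_m but orange is not meant.

How it is judged (in metres and radians):
At the end, for the whole second after the job is handed in: Needle tip within 13.9 mm of the set hand's middle (0.297 rad), pan under 10 mm/s, every bar under 20 mm/s and flat, either directly on the pan (centre within 75 mm in x, 125 mm in y of its centre) or on the tray floor (within 120 mm in x, 70 mm in y), none on a divider or another bar (distance between needle_tip and mark_tip below 0.0139 m and ((x of bar_s in the frame of pan_top between -0.075 and 0.075 m and y of bar_s in the frame of pan_top between -0.125 and 0.125 m and z of bar_s in the frame of pan_top between 0.0065 and 0.0205 m) or (x of bar_s in the frame of tray between -0.12 and 0.12 m and y of bar_s in the frame of tray between -0.07 and 0.07 m and z of bar_s in the frame of tray between 0.0105 and 0.0225 m)) and linear speed of each of bar_s, bar_m, bar_l, bar_xl below 0.02 m/s and ((x of bar_m in the frame of pan_top between -0.075 and 0.075 m and y of bar_m in the frame of pan_top between -0.125 and 0.125 m and z of bar_m in the frame of pan_top between 0.009 and 0.023 m) or (x of bar_m in the frame of tray between -0.12 and 0.12 m and y of bar_m in the frame of tray between -0.07 and 0.07 m and z of bar_m in the frame of tray between 0.013 and 0.025 m)) and ((x of bar_l in the frame of pan_top between -0.075 and 0.075 m and y of bar_l in the frame of pan_top between -0.125 and 0.125 m and z of bar_l in the frame of pan_top between 0.014 and 0.028 m) or (x of bar_l in the frame of tray between -0.12 and 0.12 m and y of bar_l in the frame of tray between -0.07 and 0.07 m and z of bar_l in the frame of tray between 0.018 and 0.03 m)) and ((x of bar_xl in the frame of pan_top between -0.075 and 0.075 m and y of bar_xl in the frame of pan_top between -0.125 and 0.125 m and z of bar_xl in the frame of pan_top between 0.014 and 0.028 m) or (x of bar_xl in the frame of tray between -0.12 and 0.12 m and y of bar_xl in the frame of tray between -0.07 and 0.07 m and z of bar_xl in the frame of tray between 0.018 and 0.03 m)) and velocity of joint pan between -0.01 and 0.01 m/s); the robot touches nothing.
It fails at once if the pan is driven to its bottom stop (travel over 44 mm) (value of joint pan above 0.044 m).
It fails at once if the set hand is moved (its middle by over 4 mm) (distance of mark_tip from where it was at the start of the episode above 0.004 m).
It fails at once if the beaker is moved more than 30 mm (distance of beaker from where it was at the start of the episode above 0.03 m).
It fails at once if the vial stand is moved more than 30 mm (distance of vial_stand from where it was at the start of the episode above 0.03 m).
It fails at once if the specimen cup is moved more than 30 mm (distance of cup from where it was at the start of the episode above 0.03 m).
It also fails if it takes over 67 s, if anything falls off the work surface, if the arm or the gripper's body presses on something with over 40 N, if the wrist force passes 120 N, or if a joint passes its speed limit or range.

### The arm

A 7-joint arm with a two-finger parallel gripper is mounted at the origin on a cart in front of the work surface, level with it; the furniture and walls round the work are solid. World frame = base frame: x ahead of the robot, y to its left, z up, the work surface at z = 0. Lengths are in mm, angles in rad, forces in N, time in s.
With the tool pointing down it reaches from about 425 to 1025 mm from the base axis. Payload 3.6 kg.
Tool frame: the origin (TCP) lies midway between the tips of the shut fingers; the grasp point (between the pads) lies 19 mm behind it (ctrl.hold_point_z is the distance from the TCP to the grasp point, in mm); z points along the fingers, x is the direction in which the jaws open and shut, and the axes are right-handed (so a half turn about z gives the same grasp; the last joint's range is limited). The gripper opens to 85 mm and grips with 20 to 120 N. Pads are 22 mm wide; open, the fingers measure 114 mm over their backs; the gripper's body (76 mm by 85 mm) begins 54 mm behind the grasp point. The pads swing forward as they close: fully open they stand 13 mm farther back than shut.
Start: joints at [1.042, 0.591, 0.048, 1.609, -0.033, 0.943, -0.034], TCP at [306.05, -657.239, 231.302] pointing down, gripper open.
Joint ranges: [-2.69, 2.69], [-0.47, 2.24], [-1.27, 1.36], [0.19, 2.51], [-1.53, 4.68], [0.08, 2.07], [-3.09, 3.09]. Speed limits (rad/s): [2.57, 2.57, 3.14, 3.14, 3.14, 3.14, 3.14].

### API

Orientations are given as a rotation vector (axis times angle).
In Python, from cell import get_state, optics, job, ctrl gives the robot as it stands.
- The arm moves only by the shell command python3 -m inch 'ROWS' [FORCE]. ROWS is text: rows parted by semicolons, each of 7 numbers parted by spaces: the shift along the tool's x, y, z in units of 40 mm (1.0 is 40 mm), then the turn, a rotation vector about the tool's x, y, z in units of 8 degrees (1.0 is 8 degrees), then the closure, from 0 (fully open) to 1 (shut). In form: tx ty tz rx ry rz jaw; .... A call has 1 to 10 rows; each row is the pose to reach, as a shift and turn from the pose measured when the call began, along the tool's axes at that moment; what a row does not reach only later rows make up. A row lasts 1/10 s, in which the tool goes at most 50 mm and 8.59 degrees, less where a joint would pass 70% of its speed; a pose out of reach is approached as far as the arm can. A call with a gripper value outside its range is refused whole. The fingers move at their own pace and stop on an object; FORCE is the grip in N (left out, the last holds). Time passes only in rows, so rows that repeat a pose let the fingers close. It gives the time, the measured TCP pose, the force and the opening at its end, in the units of the state.
- get_state(): the state, without advancing time (a new reading comes with each control period).
- optics.capture(name): name is "scene" or "top"; returns a dict with "img" (384x512x3 uint8, red, green, blue), "fovy" (degrees; the focal length in pixels is half the picture's height over the tangent of half this angle, whatever the lens; pixels are square), "cx", "cy" (the principal point, pixels), "rvec" (rotation vector, rad) and "tvec" (3), from world to camera coordinates, as OpenCV has them. Camera axes: x right, y down, z forward; pixel columns grow to the right and rows downward; lengths in mm; the calibration is good to about 2 mm. A picture is of the moment at which its call begins. There is no depth.
- job.close_job(): hands the job in, once; it reports no verdict.
The state is a dict: "time_s": time; "q": joint angles; "joint_vel": joint speeds; "joint_torque": joint torques, N m; "tool_pos": TCP position; "eef_rot": TCP orientation; "ft_force": force on the tool from outside, world axes, zero at the start; "torque": the same for the moment, N m; "finger_gap": finger opening in mm.
Only numpy, scipy, OpenCV 4.12 (cv2) and the standard library are available. Lean on these libraries where they do the work, as an engineer would, in place of code of your own. Each camera call takes 0.05 s, during which the arm holds its last target.

## Working session

There is one attempt and no reset: what is moved stays moved. The work goes in short steps, Python scripts to look and compute and a shell command to move; the robot and the scene stay as the last step left them, time stands still between calls to the robot, and variables do not carry over. Pictures are saved under pics/ and viewed, and the job is handed in when it is done.

```bash
ls; mkdir -p pics
python3 - <<'E'
from cell import get_state, optics, job, ctrl
import cv2
s=get_state();print(s, ctrl.hold_point_z)
for n in("scene","top"):
    c=optics.capture(n);cv2.imwrite(f"pics/{n}0.png",c["img"][:,:,::-1]);print(n,{k:v for k,v in c.items() if k!="img"})
E
```

```text
pics
{'time_s': 0.0, 'q': array([ 1.041491  ,  0.59209624,  0.04827951,  1.60987611, -0.03330914,
        0.94268626, -0.03367837]), 'joint_vel': array([-9.56693466e-05, -5.09770216e-04, -3.11966260e-04, -1.15803312e-03,
        1.69638208e-04, -1.85948457e-03, -1.38702671e-03]), 'joint_torque': array([-2.06726458e-03, -5.48686445e+01,  1.54598605e+00, -1.98126000e+01,
        9.45121050e-03,  8.77873652e-03, -7.27034433e-06]), 'tool_pos': array([ 305.71080872, -656.45408038,  230.13676652]), 'eef_rot': array([-2.64829402,  1.68792156,  0.00308242]), 'ft_force': array([ 0.61473344,  0.23865318, -0.0009134 ]), 'torque': array([-0.02132472,  0.01281339,  0.05104182]), 'finger_gap': 85.77986991251242} 18.700000000000003
scene {'fovy': 51.248122816821784, 'cx': 251.7068317370866, 'cy': 189.76027222438645, 'rvec': array([ 0.77971634, -2.65632986,  0.97795921]), 'tvec': array([ 451.13661824,  248.60354457, 1112.89858748])}
top {'fovy': 46.03776796469929, 'cx': 265.0154711428253, 'cy': 184.91363891252433, 'rvec': array([ 2.18137794, -2.03666633,  0.21051622]), 'tvec': array([  33.70099318,  521.1244117 , 1530.5172703 ])}
```

View pics/scene0.png

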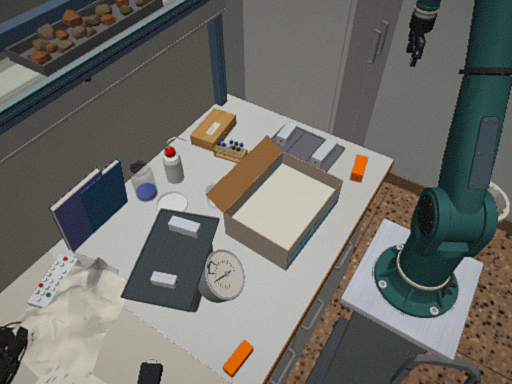

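View pics/top0.png

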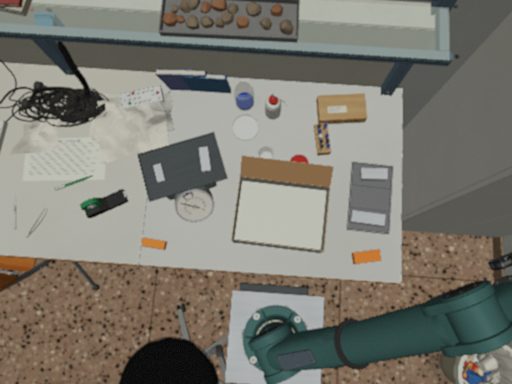

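```bash
cat > h.py <<'E'
from cell import get_state, optics, job, ctrl
import cv2, numpy as np
from scipy.spatial.transform import Rotation as R
def cam(n):
    c=optics.capture(n); f=c["img"].shape[0]/2/np.tan(np.radians(c["fovy"])/2)
    c["K"]=np.array([[f,0,c["cx"]],[0,f,c["cy"]],[0,0,1.]]); c["Rm"]=cv2.Rodrigues(c["rvec"])[0]; return c
def proj(c,P):
    return cv2.projectPoints(np.atleast_2d(np.float64(P)),c["rvec"],c["tvec"],c["K"],None)[0][:,0]
def ray(c,uv):
    d=c["Rm"].T@np.linalg.inv(c["K"])@np.array([uv[0],uv[1],1.]); return -c["Rm"].T@c["tvec"], d/np.linalg.norm(d)
def atz(c,uv,z):
    o,d=ray(c,uv); return o+d*(z-o[2])/d[2]
def tri(c1,u1,c2,u2):
    P1=c1["K"]@np.c_[c1["Rm"],c1["tvec"]];P2=c2["K"]@np.c_[c2["Rm"],c2["tvec"]]
    X=cv2.triangulatePoints(P1,P2,np.float64(u1).reshape(2,1),np.float64(u2).reshape(2,1));return (X[:3]/X[3]).ravel()
def crop(c,x,y,w,h,s,name):
    im=cv2.resize(c["img"][y:y+h,x:x+w],None,fx=s,fy=s,interpolation=cv2.INTER_CUBIC);cv2.imwrite(name,im[:,:,::-1])
E
python3 - <<'E'
from h import *
s=cam("scene");t=cam("top")
crop(s,110,190,150,130,5,"pics/c1.png");crop(t,125,120,110,110,5,"pics/c2.png")
crop(s,250,105,130,90,6,"pics/c3.png");crop(t,335,150,75,90,6,"pics/c4.png")
E
```

```text
(no output)
```

View pics/c1.png

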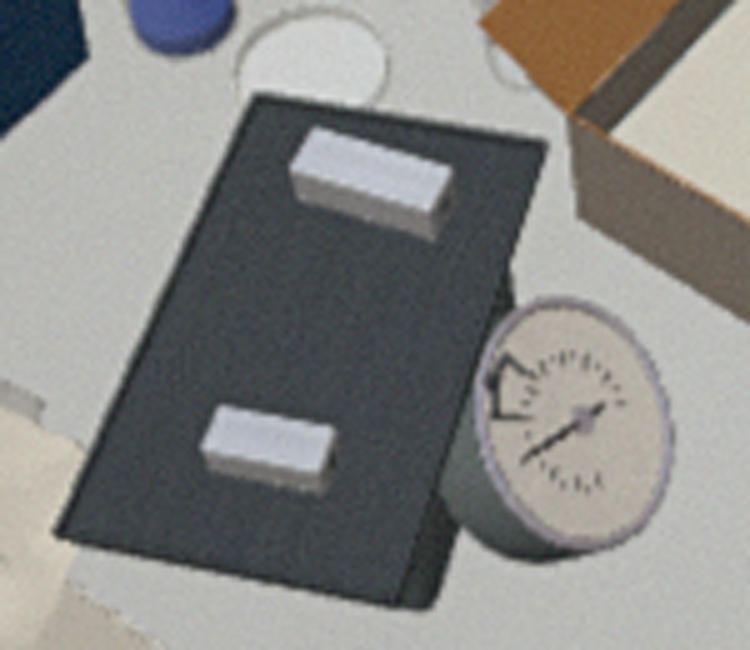

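View pics/c2.png

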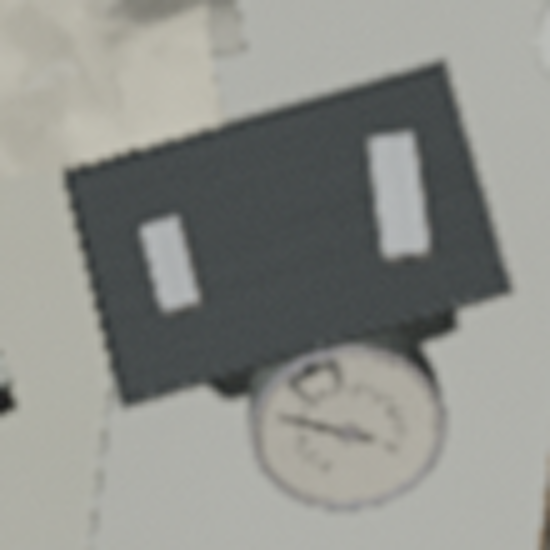

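View pics/c3.png

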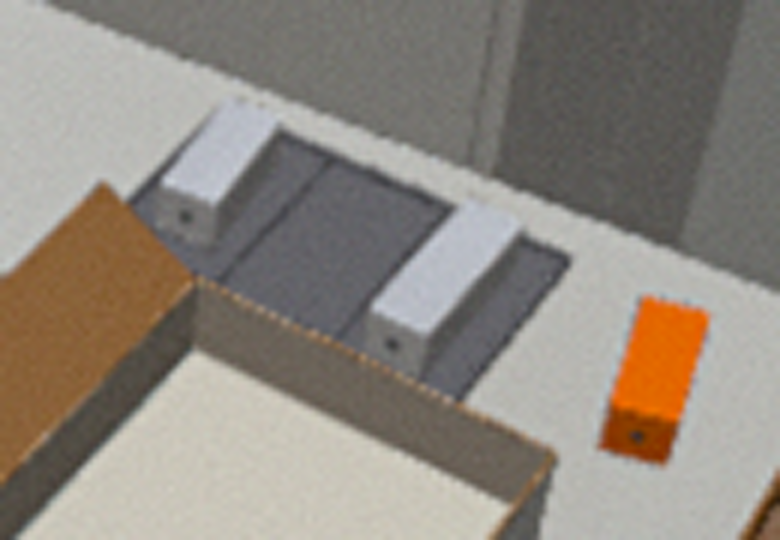

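View pics/c4.png

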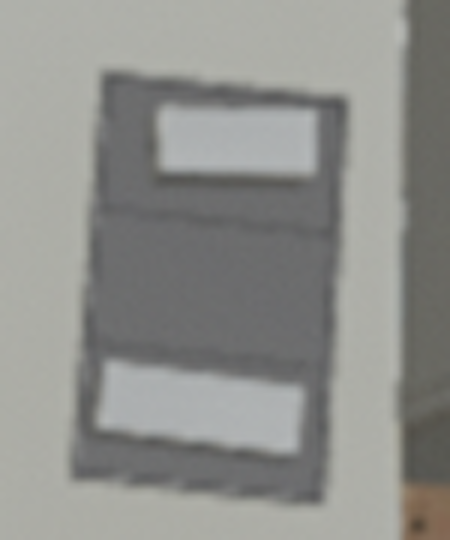

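```bash
cat > m1.py <<'E'
from h import *
from scipy.optimize import least_squares
s=cam("scene");t=cam("top")
T=lambda L:[(x/5+125-.4,y/5+120-.4) for x,y in L]
S=lambda L:[(x/5+110-.4,y/5+190-.4) for x,y in L]
# far-left, far-right, near-right, near-left
ct=T([(70,172),(443,62),(510,292),(122,405)])
cs=S([(58,535),(258,93),(547,145),(400,605)])
print("tri", [tri(t,a,s,b).round(0) for a,b in zip(ct,cs)])
def corners(p):
    x,y,z,th=p; c,q=np.cos(th),np.sin(th)
    return np.array([[x+c*a-q*b,y+q*a+c*b,z] for a,b in((85,135),(85,-135),(-85,-135),(-85,135))])
f=lambda p:np.r_[(proj(t,corners(p))-ct).ravel(),(proj(s,corners(p))-cs).ravel()]
r=least_squares(f,[600,200,137,.2]);p=r.x;print("pan",p,np.abs(r.fun).max().round(1))
# bars: top-face corners
def fit(name,ct,cs,L,W,g,ht):
    n=len(ct)
    def C(p):
        x,y,z,th=p;c,q=np.cos(th),np.sin(th)
        return np.array([[x+c*a-q*b,y+q*a+c*b,z] for a,b in((L/2,W/2),(L/2,-W/2),(-L/2,-W/2),(-L/2,W/2))])
    f=lambda p:np.r_[(proj(t,C(p))-ct).ravel(),(proj(s,C(p))-cs).ravel()]
    best=least_squares(f,g);print(name,best.x.round(3),np.abs(best.fun).max().round(2)); return best.x
# order for length dir +: far end; left,right
fit("m",T([(366,137),(415,130),(431,251),(382,259)]),S([(290,170),(318,127),(453,170),(437,213)]),82,30,[650,150,160,.2],0)
fit("s",T([(140,226),(180,213),(200,301),(161,312)]),S([(203,443),(220,405),(335,429),(320,472)]),60,25,[650,250,160,.2],0)
T4=lambda L:[(x/6+335-.4,y/6+150-.4) for x,y in L]
S3=lambda L:[(x/6+250-.4,y/6+105-.4) for x,y in L]
# bars in tray, length along y: "far end" = +length = left in top image ; its left = near... order: (L+,W+)=.. length dir = +y => W+ = -x(near)
fit("l",T4([(157,172),(157,104),(318,108),(315,177)]),S3([(160,185),(232,97),(285,122),(218,203)])and[S3([x])[0] for x in[(212,207),(160,185),(232,97),(284,122)]],92,40,[680,-250,45,1.5],0)
fit("xl",T4([(95,430),(105,360),(305,383),(296,455)]),S3([(425,334),(365,310),(465,195),(522,228)]),116,40,[550,-250,45,1.5],0)
# tray
print("tray",[atz(t,u,10).round(0) for u in T4([(103,72),(346,98),(323,502),(73,478)])])
print("traydiv",[atz(t,u,10).round(0) for u in T4([(97,212),(333,236),(87,358),(330,383)])])
# dial
x,y,_,th=p
c,q=np.cos(th),np.sin(th);ex=np.array([c,q,0]);ey=np.array([-q,c,0])
u=(ex+np.array([0,0,1]))/np.sqrt(2) # up along dial
rgt=-ey; nrm=np.cross(rgt,u) 
ctr=tri(t,T([(348,432)])[0],s,S([(584,419)])[0]);print("dial ctr",ctr, "scale frame",(ctr-[x,y,0])@ex,(ctr-[x,y,0])@ey)
def ang(cam_,uv):
    o,d=ray(cam_,uv);n=np.cross(rgt,u);P=o+d*((ctr-o)@n)/(d@n);v=P-ctr;return np.degrees(np.arctan2(v@rgt,v@u)).round(1),np.linalg.norm(v).round(1)
for nm,a in(("needle",(281,414)),("tail",(374,439)),("p1",(290,378)),("p2",(338,380)),("f1",(300,400))):print(nm,ang(t,T([a])[0]))
for nm,a in(("needle",(523,463)),("tail",(604,404)),("prongA",(505,356)),("prongAe",(527,377)),("prongB",(497,416)),("prongBe",(520,417)),("mid",(488,385)),("tick0?",(602,490)),("tickend",(620,403))):print(nm,ang(s,S([a])[0]))
E
python3 m1.py
python3 - <<'E'
from h import *
s=cam("scene");crop(s,200,245,50,60,10,"pics/d1.png")
t=cam("top");crop(t,170,180,50,50,10,"pics/d2.png")
E
```

```text
tri [array([581., 504., 123.]), array([671., 256., 136.]), array([515., 197., 134.]), array([420., 446., 132.])]
pan [5.47114053e+02 3.50003503e+02 1.29357433e+02 3.64413975e-01] 1.3
m [5.69666e+02 2.73631e+02 1.59435e+02 2.27000e-01] 1.19
s [5.14454e+02 4.20123e+02 1.54859e+02 3.39000e-01] 0.77
l [ 589.368 -314.604   40.163    1.595] 0.79
xl [ 429.279 -296.111   41.082    1.511] 0.69
tray [array([ 635., -239.,   10.]), array([ 629., -387.,   10.]), array([ 383., -376.,   10.]), array([ 387., -229.,   10.])]
traydiv [array([ 548., -238.,   10.]), array([ 543., -380.,   10.]), array([ 459., -235.,   10.]), array([ 454., -379.,   10.])]
dial ctr [419.8897927  303.38968997  86.83976167] scale frame -135.48304424398913 1.7901429734586112
needle (np.float64(-50.4), np.float64(48.7))
tail (np.float64(123.6), np.float64(18.0))
p1 (np.float64(-22.5), np.float64(60.9))
p2 (np.float64(7.8), np.float64(44.4))
f1 (np.float64(-30.9), np.float64(43.6))
needle (np.float64(-56.8), np.float64(47.4))
tail (np.float64(128.4), np.float64(18.8))
prongA (np.float64(6.2), np.float64(55.2))
prongAe (np.float64(4.2), np.float64(38.7))
prongB (np.float64(-27.5), np.float64(54.9))
prongBe (np.float64(-27.8), np.float64(40.2))
mid (np.float64(-12.7), np.float64(60.6))
tick0? (np.float64(-131.0), np.float64(37.9))
tickend (np.float64(136.0), np.float64(29.8))
```

View pics/d1.png

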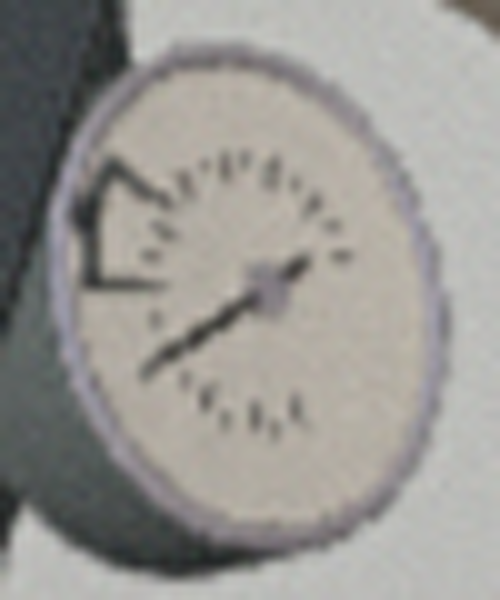

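View pics/d2.png

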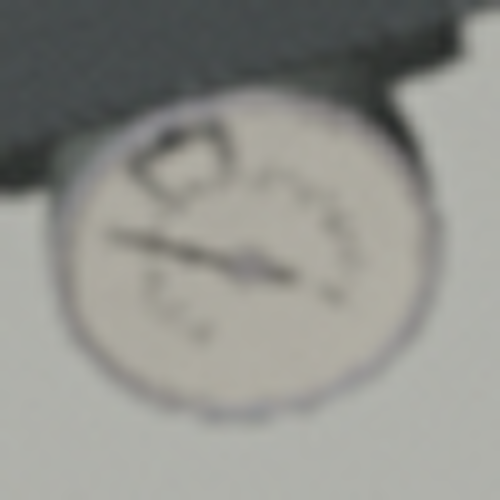

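```bash
cat >> h.py <<'E'
def rel(x,y,z,yaw,st=None):
    """shift/turn in move units to tool-down pose with jaw axis at yaw (mod pi, nearest)"""
    st=st or get_state(); R0=R.from_rotvec(st["eef_rot"]); p=st["tool_pos"]
    jx=R0.as_matrix()[:,0]; cur=np.arctan2(jx[1],jx[0])
    yaw=cur+(yaw-cur+np.pi/2)%np.pi-np.pi/2
    for k,yw in(("near",yaw),("alt",yaw+np.pi if yaw<cur else yaw-np.pi)):
        X=np.array([np.cos(yw),np.sin(yw),0]);Z=np.array([0,0,-1.]);M=np.c_[X,np.cross(Z,X),Z]
        d=R0.inv().apply(np.array([x,y,z])-p)/40; w=(R0.inv()*R.from_matrix(M)).as_rotvec()*180/np.pi/8
        print(k,"shift",d.round(2),"turn",w.round(2),"dyaw",np.degrees(yw-cur).round(0),"cur",np.degrees(cur).round(1))
    print("pos",p.round(1),"q",st["q"].round(2),"t",round(st["time_s"],2),"gap",round(st["finger_gap"],1),"F",st["ft_force"].round(1))
E
python3 - <<'E'
from h import *
s=cam("scene");t=cam("top")
for n,a,b in(("lidL",(241,157),(209,190)),("lidR",(333,164),(270,141)),("hL",(240,179),(231,212)),("hR",(331,187),(284,151)),("cR",(326,250),(341,185)),("cL",(233,241),(291,240))):print(n,tri(t,a,s,b).round())
x,y,th=547,350,.364
for n,P in(("m",(569.7,273.6)),("s",(514.5,420.1))):
    d=np.array(P)-[x,y];print(n,(R.from_euler('z',-th).as_matrix()[:2,:2]@d).round(1))
rel(505,-20,330,.227+np.pi/2)
E
```

```text
lidL [580. 152. 168.]
lidR [ 584. -161.  112.]
hL [514. 152. 117.]
hR [ 514. -156.  102.]
cR [ 304. -152.   66.]
cL [310. 159. 145.]
m [ -6.  -79.5]
s [-5.4 77.1]
near shift [-12.34 -11.23  -2.47] turn [0.  0.  1.5] dyaw -12.0 cur -65.0
alt shift [-12.34 -11.23  -2.47] turn [ -0.   0. -21.] dyaw 168.0 cur -65.0
pos [ 306.1 -657.2  231.3] q [ 1.04  0.59  0.05  1.61 -0.03  0.94 -0.03] t 0.5 gap 85.4 F [-0.4  0.8 -0.7]
```

```bash
cp m1.py m2.py
python3 - <<'E'
a=open('m2.py').read()
a=a.replace("best=least_squares(f,g)","f0=f;f=lambda q:f0([q[0],q[1],ht,q[2]]);best=least_squares(f,[g[0],g[1],g[3]])")
for n,z in(("[650,150,160,.2],0","162.5"),("[650,250,160,.2],0","157.5"),("[680,-250,45,1.5],0","44"),("[550,-250,45,1.5],0","44")):a=a.replace(n,n[:-1]+z)
a=a.replace('r=least_squares(f,[600,200,137,.2]);p=r.x','f0=f;f=lambda q:f0([q[0],q[1],137.5,q[2]]);r=least_squares(f,[600,200,.2]);p=np.array([r.x[0],r.x[1],137.5,r.x[2]])')
open('m2.py','w').write(a)
E
python3 m2.py
python3 -c "
from h import *
rel(570,274,300,.227+np.pi/2)"
```

```text
tri [array([581., 504., 123.]), array([671., 256., 136.]), array([515., 197., 134.]), array([420., 446., 132.])]
pan [5.44128313e+02 3.51028615e+02 1.37500000e+02 3.64794374e-01] 2.4
m [5.68459e+02 2.74226e+02 2.27000e-01] 1.11
s [5.13479e+02 4.20404e+02 3.39000e-01] 1.03
l [ 588.151 -312.765    1.595] 0.83
xl [ 428.672 -294.71     1.512] 1.02
tray [array([ 635., -239.,   10.]), array([ 629., -387.,   10.]), array([ 383., -376.,   10.]), array([ 387., -229.,   10.])]
traydiv [array([ 548., -238.,   10.]), array([ 543., -380.,   10.]), array([ 459., -235.,   10.]), array([ 454., -379.,   10.])]
dial ctr [419.8897927  303.38968997  86.83976167] scale frame -133.05879948781404 -0.18115972913854664
needle (np.float64(-50.4), np.float64(48.7))
tail (np.float64(123.7), np.float64(18.0))
p1 (np.float64(-22.4), np.float64(60.9))
p2 (np.float64(7.8), np.float64(44.4))
f1 (np.float64(-30.8), np.float64(43.6))
needle (np.float64(-56.8), np.float64(47.4))
tail (np.float64(128.4), np.float64(18.8))
prongA (np.float64(6.3), np.float64(55.2))
prongAe (np.float64(4.2), np.float64(38.7))
prongB (np.float64(-27.5), np.float64(54.9))
prongBe (np.float64(-27.8), np.float64(40.2))
mid (np.float64(-12.7), np.float64(60.6))
tick0? (np.float64(-131.0), np.float64(37.9))
tickend (np.float64(136.0), np.float64(29.8))
near shift [-18.32 -15.81  -1.72] turn [ 0.  -0.   1.5] dyaw -12.0 cur -65.0
alt shift [-18.32 -15.81  -1.72] turn [  0.   0. -21.] dyaw 168.0 cur -65.0
pos [ 306.1 -657.2  231.3] q [ 1.04  0.59  0.05  1.61 -0.03  0.94 -0.03] t 0.6 gap 85.3 F [-0.2  0.  -0.1]
```

Candidates (top picture): silver bars at (205,159) larger → bar_m and (159,172) → bar_s on the pan; (375,173) shorter → bar_l and (370,218) longer → bar_xl in the tray; orange look-alikes at (153,243) and (367,256) are excluded. The crops confirm this. The set hand's middle is at about -11.5°, which is roughly 457 g, so 500 g (s + l) is the closest charge. Plan: move m to the tray, then l to the pan.

```bash
python3 -m inch '-9.2 -8 -1.8 0 0 0.8 0.4;-9.2 -8 -1.8 0 0 0.8 0.4;-9.2 -8 -1.8 0 0 0.8 0.4;-12 -11 -1.8 0 0 1 0.4;-15 -13 -1.8 0 0 1.5 0.4;-18.3 -15.8 -1.72 0 0 1.5 0.4;-18.3 -15.8 -1.72 0 0 1.5 0.4;-18.3 -15.8 -1.72 0 0 1.5 0.4;-18.3 -15.8 -1.72 0 0 1.5 0.4;-18.3 -15.8 -1.72 0 0 1.5 0.4' 40
python3 -c "
from h import *
rel(569,274,300,.227+np.pi/2)"
```

```text
time_s: 1.6
tool_pos: [443.7, -177.1, 275.8]
eef_rot: [-2.458, 1.956, -0.002]
ft_force: [0.9, -0.5, 0.1]
finger_gap: 51.9
near shift [-10.29  -5.58  -0.61] turn [-0.01 -0.01 -0.01] dyaw 0.0 cur -77.0
alt shift [-10.29  -5.58  -0.61] turn [-1.000e-02  1.000e-02  2.249e+01] dyaw -180.0 cur -77.0
pos [ 443.7 -177.1  275.8] q [ 0.3   0.22 -0.01  2.1   0.    0.81 -1.06] t 1.6 gap 51.9 F [ 0.9 -0.5  0.1]
```

```bash
python3 -m inch '-10.29 -5.58 -0.6 0 0 0 0.4;-10.29 -5.58 -0.6 0 0 0 0.4;-10.29 -5.58 -0.6 0 0 0 0.4;-10.29 -5.58 -0.6 0 0 0 0.4;-10.29 -5.58 -0.6 0 0 0 0.4;-10.29 -5.58 -0.6 0 0 0 0.4;-10.29 -5.58 -0.6 0 0 0 0.4;-10.29 -5.58 -0.6 0 0 0 0.4;-10.29 -5.58 -0.6 0 0 0 0.4;-10.29 -5.58 -0.6 0 0 0 0.4'
python3 -c "
from h import *
rel(569,274,185,.227+np.pi/2)
s=cam('scene');t=cam('top')
crop(s,110,150,170,150,4,'pics/e1.png');crop(t,150,100,130,110,5,'pics/e2.png')"
```

```text
time_s: 2.6
tool_pos: [569.0, 281.1, 300.3]
eef_rot: [-2.46, 1.946, 0.001]
ft_force: [0.7, -0.0, 0.4]
finger_gap: 51.5
near shift [0.18 0.05 2.88] turn [-0.03  0.02  0.04] dyaw -0.0 cur -76.7
alt shift [0.18 0.05 2.88] turn [ -0.04  -0.04 -22.46] dyaw 180.0 cur -76.7
pos [569.  281.1 300.3] q [-0.39  0.41 -0.19  1.75  0.09  0.98 -1.96] t 2.6 gap 51.5 F [ 0.7 -0.   0.4]
```

View pics/e1.png

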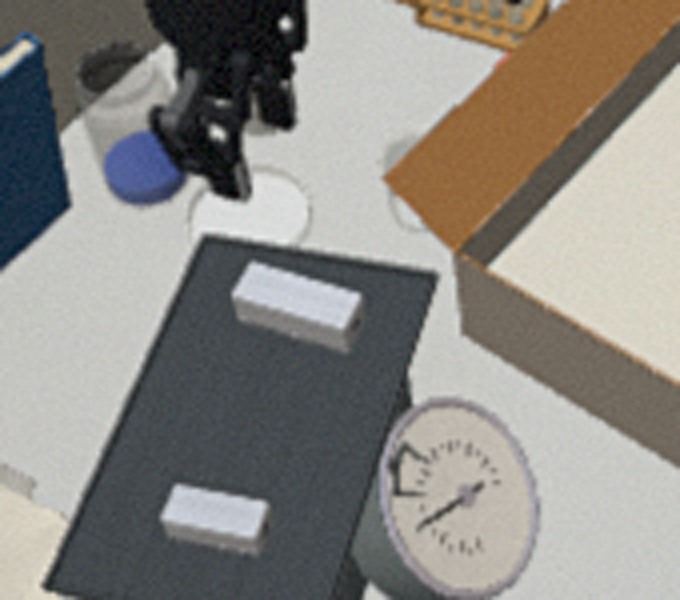

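View pics/e2.png

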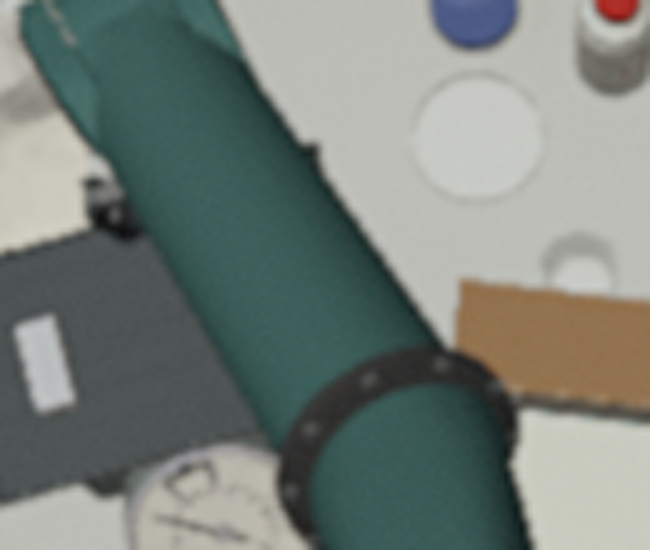

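```bash
python3 -m inch '0.18 0.05 2.9 0 0 0 0.4;0.18 0.05 2.9 0 0 0 0.4;0.18 0.05 2.9 0 0 0 0.4;0.18 0.05 2.9 0 0 0 0.4'
python3 -c "
from h import *
rel(569,274,138,.227+np.pi/2)
s=cam('scene')
print(proj(s,get_state()['tool_pos']),(proj(s,get_state()['tool_pos'])-[110,150])*4)
crop(s,110,150,170,150,4,'pics/e3.png')"
```

```text
time_s: 3.1
tool_pos: [566.5, 269.3, 180.7]
eef_rot: [2.46, -1.948, -0.004]
ft_force: [0.5, 0.6, 0.1]
finger_gap: 51.0
near shift [-0.1  -0.09  1.07] turn [ 0.03 -0.    0.03] dyaw -0.0 cur -76.8
alt shift [-0.1  -0.09  1.07] turn [ 1.000e-02  5.000e-02 -2.247e+01] dyaw 180.0 cur -76.8
pos [566.5 269.3 180.7] q [-0.39  0.53 -0.17  1.87  0.13  0.75 -1.98] t 3.1 gap 51.0 F [0.5 0.6 0.1]
[[183.96225133 217.5053297 ]] [[295.84900532 270.02131879]]
```

View pics/e3.png

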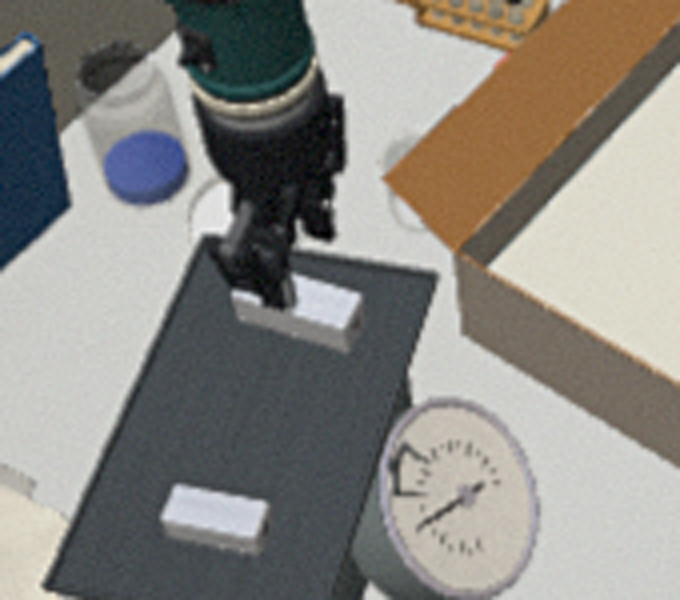

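```bash
python3 -m inch '-0.1 -0.09 0.2 0 0 0 0.4;-0.1 -0.09 0.6 0 0 0 0.4;-0.1 -0.09 1.05 0 0 0 0.4;-0.1 -0.09 1.05 0 0 0 0.4'
python3 -c "
from h import *
rel(569,274,138,.227+np.pi/2)
s=cam('scene')
crop(s,130,180,110,110,6,'pics/e4.png')"
```

```text
time_s: 3.55
tool_pos: [570.4, 275.0, 140.4]
eef_rot: [2.462, -1.95, -0.002]
ft_force: [-0.2, -0.3, -0.3]
finger_gap: 51.0
near shift [0.02 0.04 0.06] turn [0.01 0.   0.03] dyaw -0.0 cur -76.8
alt shift [0.02 0.04 0.06] turn [-0.000e+00  2.000e-02 -2.247e+01] dyaw 180.0 cur -76.8
pos [570.4 275.  140.4] q [-0.41  0.59 -0.16  1.88  0.14  0.68 -1.99] t 3.55 gap 51.0 F [-0.2 -0.3 -0.3]
```

View pics/e4.png

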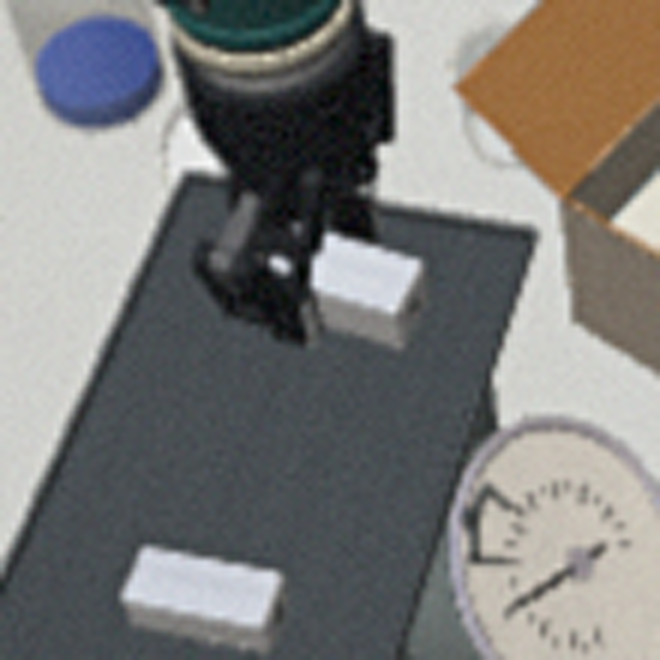

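```bash
python3 -m inch '0 0 0.05 0 0 0 0.6;0 0 0.05 0 0 0 0.8;0 0 0.05 0 0 0 1;0 0 0.05 0 0 0 1;0 0 0.05 0 0 0 1;0 0 0.05 0 0 0 1;0 0 -0.2 0 0 0 1;0 0 -0.6 0 0 0 1;0 0 -1.5 0 0 0 1;0 0 -2.5 0 0 0 1' 50
python3 -c "
from h import *
rel(509,-308,290,0)
s=cam('scene')
crop(s,130,160,130,130,6,'pics/e5.png')"
```

```text
time_s: 4.6
tool_pos: [568.8, 274.1, 240.8]
eef_rot: [2.459, -1.947, -0.005]
ft_force: [1.2, 0.7, -2.5]
finger_gap: 29.0
near shift [13.82  4.8  -1.19] turn [ 0.04  0.02 -9.59] dyaw 77.0 cur -76.8
alt shift [13.82  4.8  -1.19] turn [ 0.03 -0.04 12.91] dyaw -103.0 cur -76.8
pos [568.8 274.1 240.8] q [-0.39  0.47 -0.19  1.81  0.11  0.88 -1.96] t 4.6 gap 29.0 F [ 1.2  0.7 -2.5]
```

View pics/e5.png

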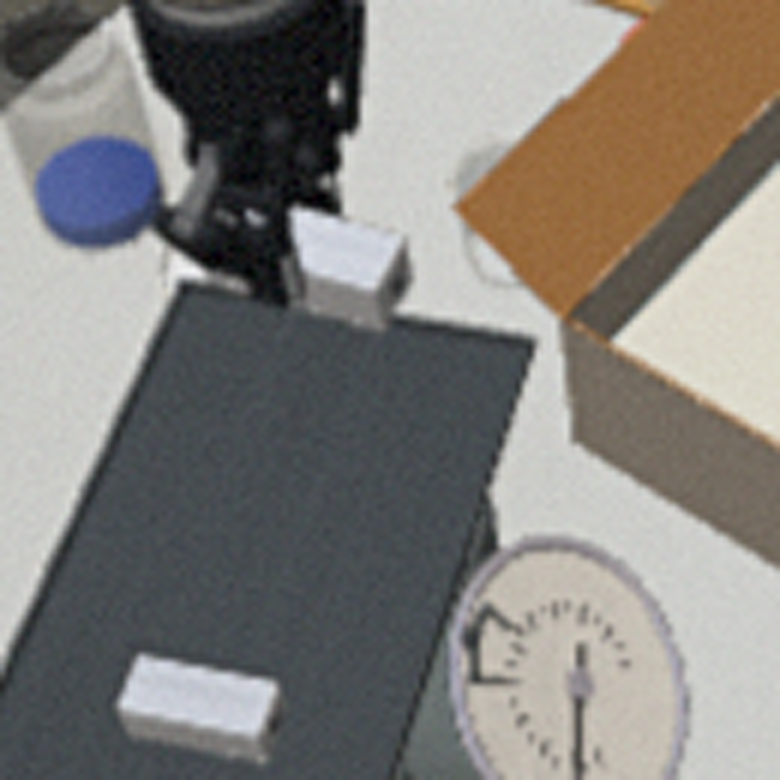

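```bash
python3 -m inch '13.8 4.8 -1.2 0 0 -9.9 1;13.8 4.8 -1.2 0 0 -9.9 1;13.8 4.8 -1.2 0 0 -9.9 1;13.8 4.8 -1.2 0 0 -9.9 1;13.8 4.8 -1.2 0 0 -9.9 1;13.8 4.8 -1.2 0 0 -9.9 1;13.8 4.8 -1.2 0 0 -9.9 1;13.8 4.8 -1.2 0 0 -9.9 1;13.8 4.8 -1.2 0 0 -9.9 1;13.8 4.8 -1.2 0 0 -9.9 1'
python3 -c "
from h import *
rel(509,-308,250,-.04)"
```

```text
time_s: 5.65
tool_pos: [521.3, -203.9, 284.8]
eef_rot: [-3.135, -0.075, -0.008]
ft_force: [0.4, -0.2, -2.3]
finger_gap: 28.9
near shift [-0.44  2.59  0.86] turn [-0.04 -0.04  0.63] dyaw -5.0 cur 2.7
alt shift [-0.44  2.59  0.86] turn [  0.06  -0.06 -21.87] dyaw 175.0 cur 2.7
pos [ 521.3 -203.9  284.8] q [ 0.63  0.35 -0.44  1.92  0.18  0.91  0.16] t 5.65 gap 28.9 F [ 0.4 -0.2 -2.3]
```

```bash
python3 -m inch '-0.44 2.6 0.5 0 0 0.6 1;-0.44 2.6 0.5 0 0 0.6 1;-0.44 2.6 0.86 0 0 0.6 1;-0.44 2.6 3 0 0 0.6 1;-0.44 2.6 5.2 0 0 0.6 1;-0.44 2.6 5.2 0 0 0.6 1;-0.44 2.6 5.2 0 0 0.6 1;-0.44 2.6 5.2 0 0 0.6 1'
python3 -c "
from h import *
rel(509,-308,12,-.04)
s=cam('scene');t=cam('top')
crop(s,250,80,130,110,6,'pics/f1.png');crop(t,335,150,75,90,6,'pics/f2.png')"
```

```text
time_s: 6.45
tool_pos: [506.1, -305.1, 72.2]
eef_rot: [-3.131, 0.055, 0.007]
ft_force: [-0.9, 0.4, -1.6]
finger_gap: 29.0
near shift [0.08 0.09 1.5 ] turn [-0.07  0.03  0.04] dyaw -0.0 cur -2.0
alt shift [0.08 0.09 1.5 ] turn [ -0.05  -0.11 -22.46] dyaw 180.0 cur -2.0
pos [ 506.1 -305.1   72.2] q [ 0.67  0.66 -0.28  2.    0.32  0.53  0.13] t 6.45 gap 29.0 F [-0.9  0.4 -1.6]
```

View pics/f1.png

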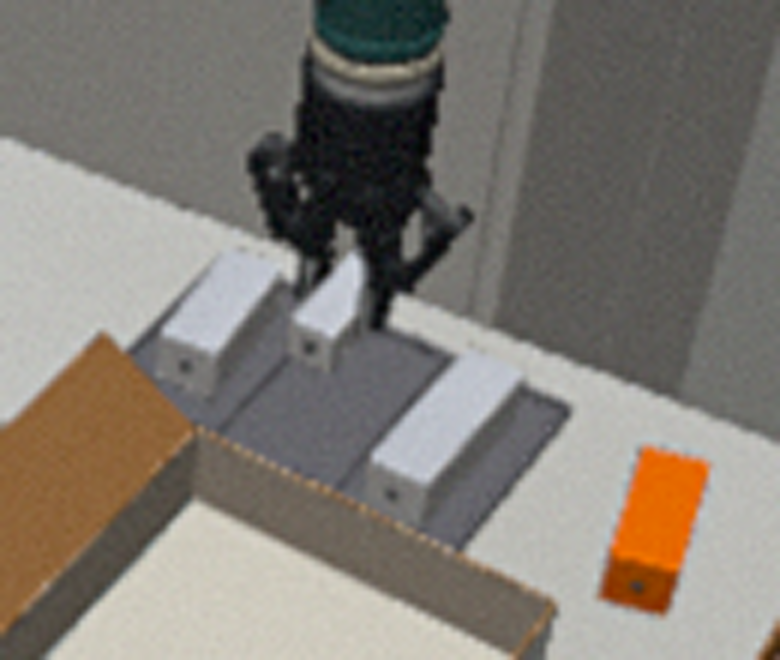

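View pics/f2.png

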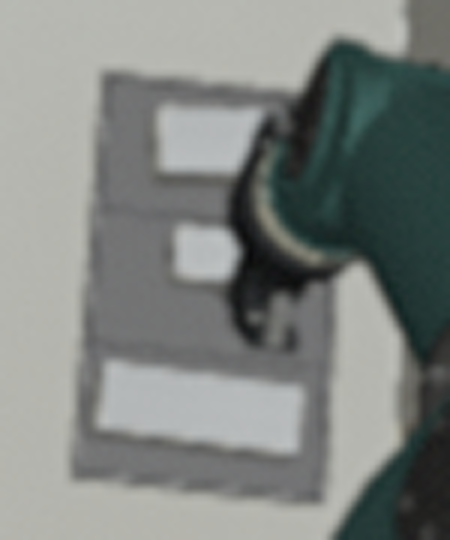

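```bash
python3 -m inch '0.08 0.09 0.5 0 0 0 1;0.08 0.09 1.0 0 0 0 1;0.08 0.09 1.4 0 0 0 1;0.08 0.09 1.52 0 0 0 1;0.08 0.09 1.52 0 0 0 1'
python3 -c "
from h import *
rel(509,-308,10,-.04)"
```

```text
time_s: 7.05
tool_pos: [513.3, -310.2, 15.9]
eef_rot: [-3.135, 0.055, -0.007]
ft_force: [-0.7, 0.5, -1.9]
finger_gap: 28.5
near shift [-0.11 -0.05  0.15] turn [-0.04 -0.03  0.03] dyaw -0.0 cur -2.0
alt shift [-0.11 -0.05  0.15] turn [  0.05  -0.07 -22.47] dyaw 180.0 cur -2.0
pos [ 513.3 -310.2   15.9] q [ 0.63  0.75 -0.23  2.    0.36  0.43  0.1 ] t 7.05 gap 28.5 F [-0.7  0.5 -1.9]
```

```bash
python3 -m inch '-0.05 0 0.08 0 0 0 1;-0.05 0 0.12 0 0 0 1;-0.05 0 0.12 0 0 0 1'
python3 -c "
from h import *
rel(509,-308,10,-.04)
s=cam('scene')
crop(s,250,80,130,110,6,'pics/f3.png')"
```

```text
time_s: 7.35
tool_pos: [511.6, -310.3, 12.6]
eef_rot: [-3.136, 0.055, -0.008]
ft_force: [-1.6, 1.0, 5.0]
finger_gap: 28.7
near shift [-0.07 -0.06  0.06] turn [-0.04 -0.04  0.03] dyaw -0.0 cur -2.0
alt shift [-0.07 -0.06  0.06] turn [  0.06  -0.06 -22.47] dyaw 180.0 cur -2.0
pos [ 511.6 -310.3   12.6] q [ 0.63  0.75 -0.22  2.01  0.37  0.42  0.09] t 7.35 gap 28.7 F [-1.6  1.   5. ]
```

View pics/f3.png

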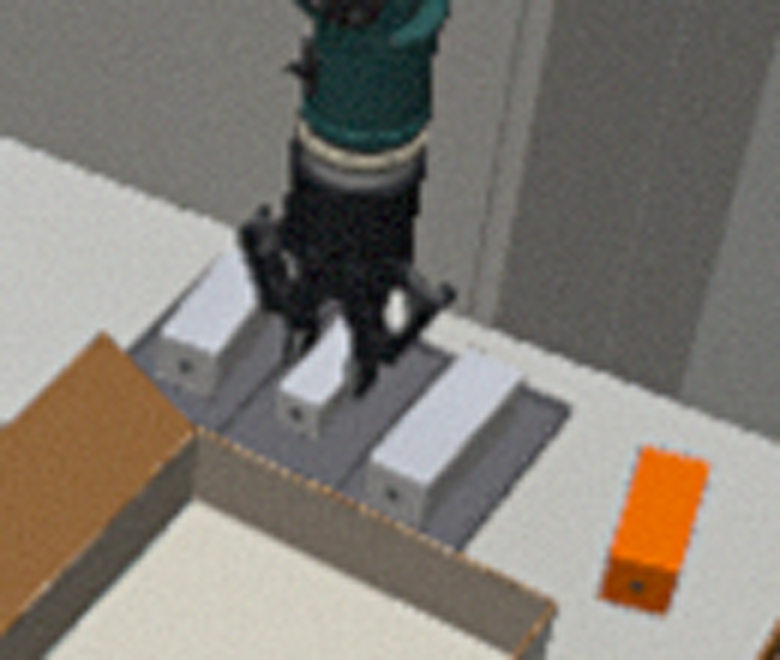

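```bash
python3 -m inch '0 0 0 0 0 0 0.45;0 0 0 0 0 0 0.45;0 0 0 0 0 0 0.45;0 0 -0.5 0 0 0 0.45;0 0 -1.5 0 0 0 0.45;0 0 -2.5 0 0 0 0.45;0 0 -2.8 0 0 0 0.3;0 0 -2.8 0 0 0 0.25'
python3 -c "
from h import *
rel(588,-313,110,.02)
s=cam('scene');t=cam('top')
crop(s,250,80,130,110,6,'pics/f4.png');crop(t,335,150,75,90,6,'pics/f5.png')"
```

```text
time_s: 8.2
tool_pos: [512.5, -311.7, 126.6]
eef_rot: [-3.138, 0.056, -0.015]
ft_force: [-0.3, -0.5, -0.1]
finger_gap: 63.8
near shift [ 1.88 -0.03  0.43] turn [-0.02 -0.07 -0.4 ] dyaw 3.0 cur -2.0
alt shift [ 1.88 -0.03  0.43] turn [-0.1   0.03 22.1 ] dyaw -177.0 cur -2.0
pos [ 512.5 -311.7  126.6] q [ 0.7   0.59 -0.32  1.97  0.29  0.62  0.16] t 8.2 gap 63.8 F [-0.3 -0.5 -0.1]
```

View pics/f4.png

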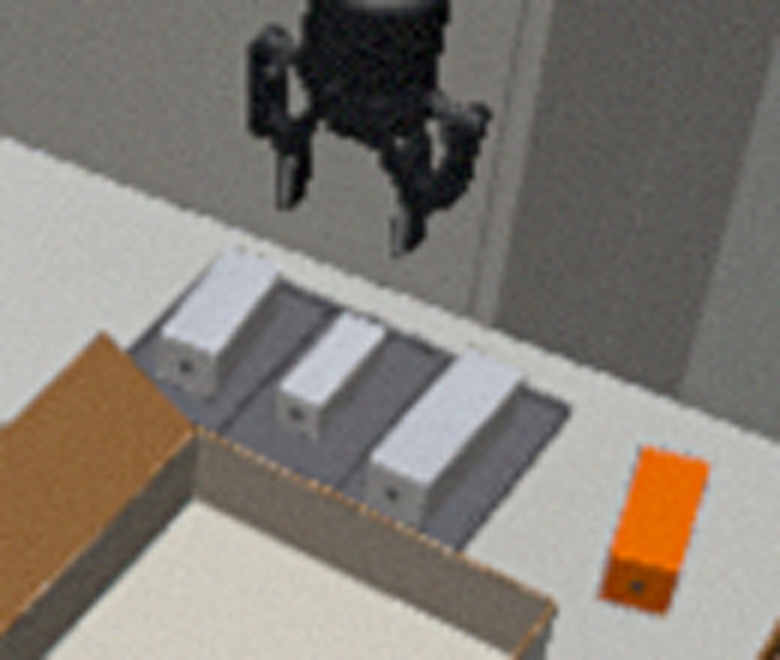

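View pics/f5.png

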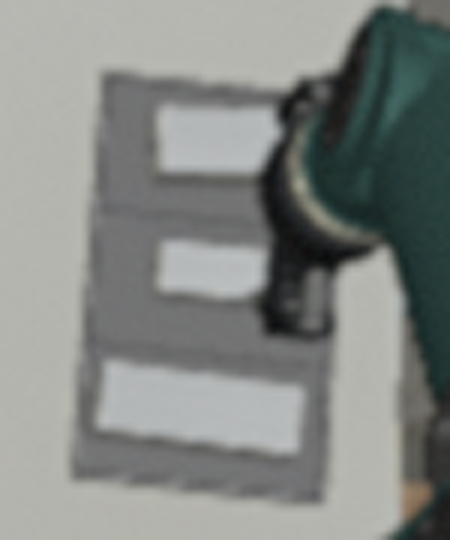

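```bash
python3 -m inch '1.88 -0.03 0.4 0 0 -0.4 0.25;1.88 -0.03 0.4 0 0 -0.4 0.25;1.88 -0.03 0.4 0 0 -0.4 0.25;1.88 -0.03 0.8 0 0 -0.4 0.25;1.88 -0.03 1.2 0 0 -0.4 0.25;1.88 -0.03 1.2 0 0 -0.4 0.25'
python3 -c "
from h import *
rel(588,-313,14,.02)
s=cam('scene');crop(s,250,80,130,110,6,'pics/g1.png')"
```

```text
time_s: 8.9
tool_pos: [581.2, -311.3, 71.8]
eef_rot: [-3.133, -0.031, 0.007]
ft_force: [-1.2, -0.7, 0.0]
finger_gap: 64.1
near shift [0.17 0.06 1.44] turn [-0.06  0.03 -0.  ] dyaw 0.0 cur 1.1
alt shift [0.17 0.06 1.44] turn [ 0.05  0.09 22.5 ] dyaw -180.0 cur 1.1
pos [ 581.2 -311.3   71.8] q [ 0.63  0.72 -0.3   1.84  0.33  0.63  0.15] t 8.9 gap 64.1 F [-1.2 -0.7  0. ]
```

View pics/g1.png

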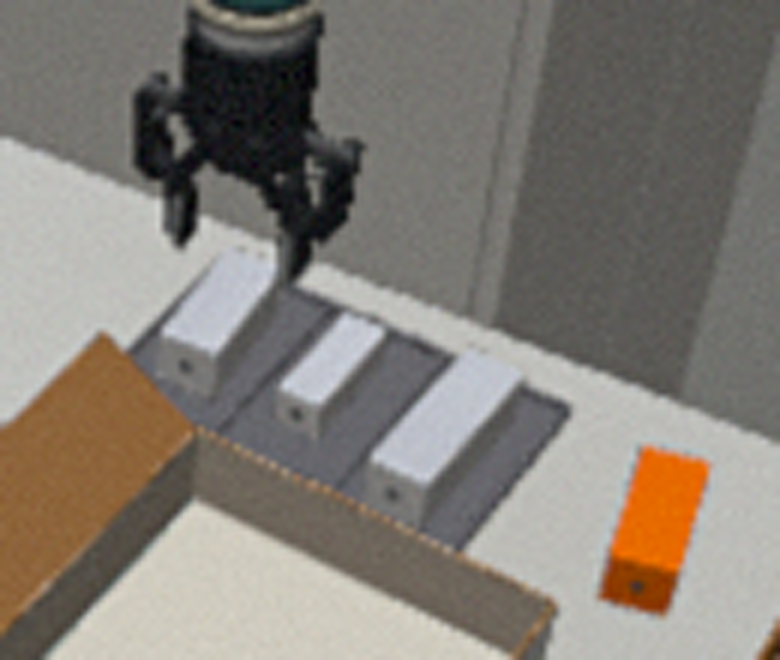

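Correct sideways first, then go down.

```bash
python3 -m inch '0.17 0.05 0.1 0 0 0 0.25;0.17 0.05 0.1 0 0 0 0.25;0.17 0.05 0.1 0 0 0 0.25'
python3 -c "
from h import *
rel(588,-313,14,.02)"
```

```text
time_s: 9.25
tool_pos: [589.6, -313.7, 69.5]
eef_rot: [-3.134, -0.03, 0.002]
ft_force: [-0.4, -0.7, -0.3]
finger_gap: 64.3
near shift [-0.04 -0.01  1.39] turn [-0.05  0.01 -0.  ] dyaw 0.0 cur 1.1
alt shift [-0.04 -0.01  1.39] turn [1.00e-02 8.00e-02 2.25e+01] dyaw -180.0 cur 1.1
pos [ 589.6 -313.7   69.5] q [ 0.62  0.73 -0.3   1.83  0.33  0.63  0.15] t 9.25 gap 64.3 F [-0.4 -0.7 -0.3]
```

```bash
python3 -m inch '-0.03 0 0.4 0 0 0 0.25;-0.03 0 0.8 0 0 0 0.25;-0.03 0 1.2 0 0 0 0.25;-0.03 0 1.35 0 0 0 0.25;-0.03 0 1.35 0 0 0 0.25'
python3 -c "
from h import *
rel(588,-313,14,.02)
s=cam('scene');crop(s,250,80,130,110,6,'pics/g2.png')"
```

```text
time_s: 9.75
tool_pos: [587.0, -312.6, 13.5]
eef_rot: [-3.133, -0.031, 0.007]
ft_force: [-0.8, 0.2, -0.4]
finger_gap: 63.8
near shift [ 0.02  0.01 -0.01] turn [-0.06  0.03 -0.  ] dyaw 0.0 cur 1.1
alt shift [ 0.02  0.01 -0.01] turn [ 0.05  0.1  22.5 ] dyaw -180.0 cur 1.1
pos [ 587.  -312.6   13.5] q [ 0.6   0.81 -0.26  1.84  0.36  0.54  0.12] t 9.75 gap 63.8 F [-0.8  0.2 -0.4]
```

View pics/g2.png

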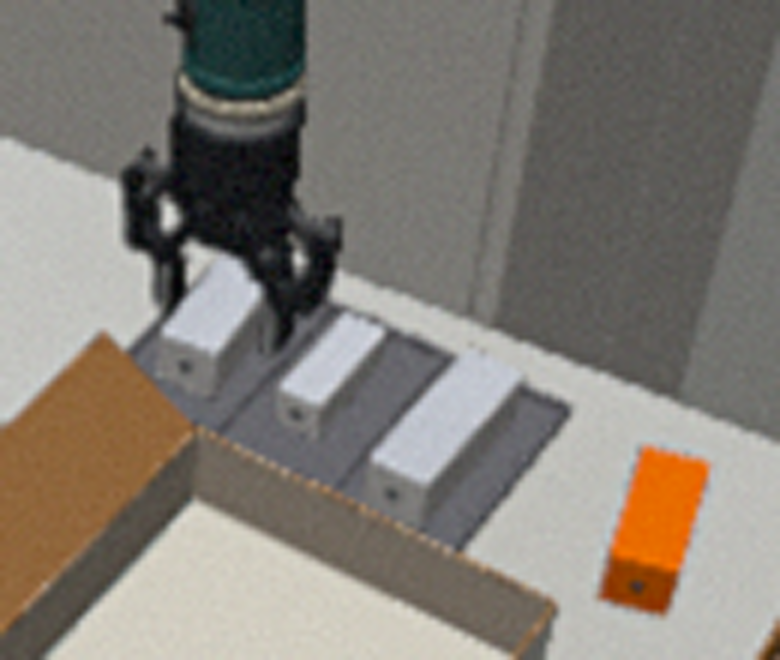

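```bash
python3 -m inch '0 0 0 0 0 0 0.5;0 0 0 0 0 0 1;0 0 0 0 0 0 1;0 0 0 0 0 0 1;0 0 0 0 0 0 1;0 0 -0.5 0 0 0 1;0 0 -1.5 0 0 0 1;0 0 -2.7 0 0 0 1;0 0 -3.9 0 0 0 1;0 0 -5 0 0 0 1' 70
python3 -c "
from h import *
rel(555,317,290,.3645+np.pi/2)"
```

```text
time_s: 10.8
tool_pos: [586.9, -314.5, 215.2]
eef_rot: [-3.133, -0.03, 0.008]
ft_force: [0.7, -1.1, -4.4]
finger_gap: 39.0
near shift [ -0.5  -15.81  -1.73] turn [-0.03  0.07  8.78] dyaw -70.0 cur 1.1
alt shift [ -0.5  -15.81  -1.73] turn [ -0.08  -0.03 -13.72] dyaw 110.0 cur 1.1
pos [ 586.9 -314.5  215.2] q [ 0.68  0.56 -0.37  1.74  0.24  0.89  0.22] t 10.8 gap 39.0 F [ 0.7 -1.1 -4.4]
```

```bash
python3 -m inch '-0.1 -2 -1.75 0 0 1 1;-0.2 -4 -1.75 0 0 2 1;-0.5 -15.8 -1.75 0 0 8.8 1;-0.5 -15.8 -1.75 0 0 8.8 1;-0.5 -15.8 -1.75 0 0 8.8 1;-0.5 -15.8 -1.75 0 0 8.8 1;-0.5 -15.8 -1.75 0 0 8.8 1;-0.5 -15.8 -1.75 0 0 8.8 1;-0.5 -15.8 -1.75 0 0 8.8 1;-0.5 -15.8 -1.75 0 0 8.8 1'
python3 -c "
from h import *
rel(555,317,290,.3645+np.pi/2)"
```

```text
time_s: 11.8
tool_pos: [560.7, 166.6, 281.9]
eef_rot: [-2.583, 1.787, 0.017]
ft_force: [1.3, 0.4, -4.3]
finger_gap: 38.7
near shift [-3.57 -1.19 -0.18] turn [ 0.04  0.07 -0.03] dyaw 0.0 cur -69.4
alt shift [-3.57 -1.19 -0.18] turn [ 0.1  -0.06 22.47] dyaw -180.0 cur -69.4
pos [560.7 166.6 281.9] q [-0.21  0.37 -0.2   1.87  0.08  0.92 -1.66] t 11.8 gap 38.7 F [ 1.3  0.4 -4.3]
```

```bash
python3 -m inch '-3.57 -1.19 0 0 0 0 1;-3.57 -1.19 0 0 0 0 1;-3.57 -1.19 0 0 0 0 1;-3.57 -1.19 0 0 0 0 1;-3.57 -1.19 0 0 0 0 1;-3.57 -1.19 0 0 0 0 1;-3.57 -1.19 1 0 0 0 1;-3.57 -1.19 2 0 0 0 1;-3.57 -1.19 2.4 0 0 0 1;-3.57 -1.19 2.4 0 0 0 1'
python3 -c "
from h import *
rel(555,317,158,.3645+np.pi/2)
s=cam('scene')
crop(s,110,150,150,150,5,'pics/k1.png')"
```

```text
time_s: 12.8
tool_pos: [552.6, 313.0, 183.3]
eef_rot: [2.574, -1.788, -0.02]
ft_force: [-0.5, 0.3, -4.3]
finger_gap: 39.1
near shift [-0.07 -0.1   0.63] turn [ 0.1   0.04 -0.06] dyaw 0.0 cur -69.6
alt shift [-0.07 -0.1   0.63] turn [ 0.07 -0.15 22.44] dyaw -180.0 cur -69.6
pos [552.6 313.  183.3] q [-0.44  0.54 -0.21  1.84  0.14  0.78 -1.93] t 12.8 gap 39.1 F [-0.5  0.3 -4.3]
```

View pics/k1.png

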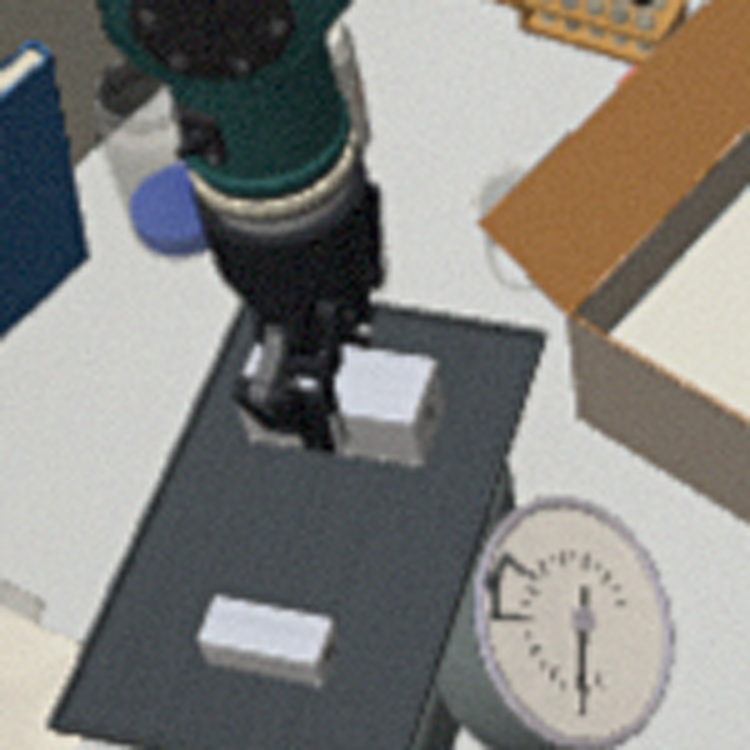

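```bash
python3 -m inch '-0.05 -0.08 0.4 0.1 0 0 1;-0.05 -0.08 0.63 0.1 0 0 1;-0.05 -0.08 0.7 0.1 0 0 1;-0.05 -0.08 0.8 0.1 0 0 1;-0.05 -0.08 0.9 0.1 0 0 1;-0.05 -0.08 0.9 0.1 0 0 1'
python3 -c "
from h import *
rel(555,317,133,.3645+np.pi/2)"
```

```text
time_s: 13.45
tool_pos: [556.2, 317.7, 149.6]
eef_rot: [-2.573, 1.787, 0.004]
ft_force: [0.6, -1.2, -3.5]
finger_gap: 38.9
near shift [0.01 0.04 0.42] turn [-0.04  0.05 -0.06] dyaw 0.0 cur -69.6
alt shift [0.01 0.04 0.42] turn [ 0.08  0.06 22.44] dyaw -180.0 cur -69.6
pos [556.2 317.7 149.6] q [-0.45  0.59 -0.2   1.87  0.16  0.7  -1.95] t 13.45 gap 38.9 F [ 0.6 -1.2 -3.5]
```

```bash
python3 -m inch '0 0 0.08 0 0 0 1;0 0 0.16 0 0 0 1;0 0 0.24 0 0 0 1;0 0 0.32 0 0 0 1;0 0 0.36 0 0 0 1;0 0 0.36 0 0 0 1;0 0 0.36 0 0 0 1'
python3 -c "
from h import *
rel(555,317,133,.3645+np.pi/2)
s=cam('scene')
crop(s,110,150,150,150,5,'pics/k2.png')"
```

```text
time_s: 14.15
tool_pos: [556.5, 317.9, 135.4]
eef_rot: [-2.573, 1.787, 0.004]
ft_force: [0.0, -0.2, 0.5]
finger_gap: 38.8
near shift [0.01 0.04 0.06] turn [-0.04  0.05 -0.06] dyaw 0.0 cur -69.6
alt shift [0.01 0.04 0.06] turn [ 0.08  0.07 22.44] dyaw -180.0 cur -69.6
pos [556.5 317.9 135.4] q [-0.45  0.6  -0.19  1.87  0.17  0.67 -1.96] t 14.15 gap 38.8 F [ 0.  -0.2  0.5]
```

View pics/k2.png

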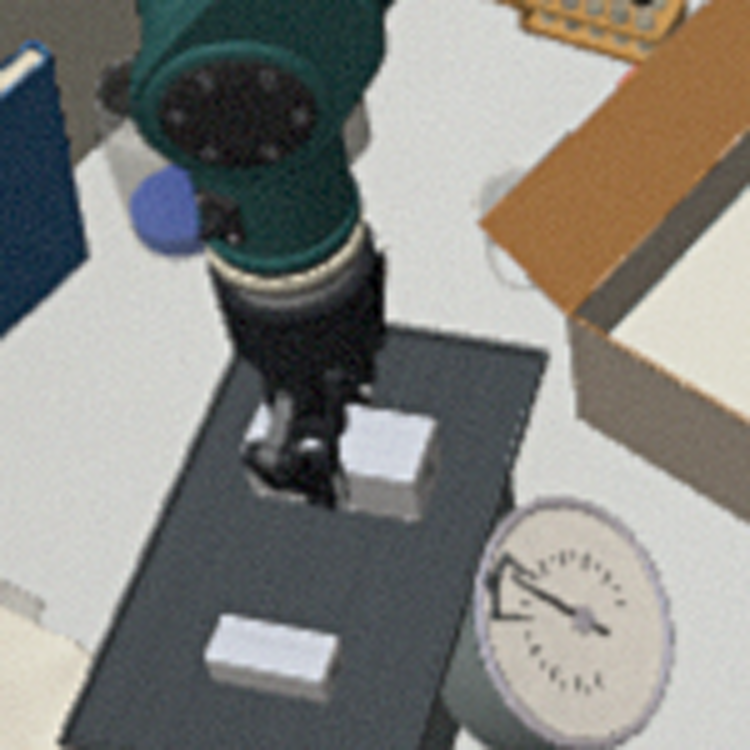

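Force on the wrist is about zero, so the pan carries the bar, and the needle at crop (513,575) lies between the prongs. I'll release it now.

```bash
python3 -m inch '0 0 0 0 0 0 0.6;0 0 0 0 0 0 0.35;0 0 0 0 0 0 0.3;0 0 0 0 0 0 0.3;0 0 -0.5 0 0 0 0.3;0 0 -1.5 0 0 0 0.3;0 0 -2.7 0 0 0 0.3;0 0 -3.9 0 0 0 0.3;0 0 -5 0 0 0 0.3;0 0 -5 0 0 0 0.3'
python3 -c "
from h import *
rel(480,-100,300,-.4)"
```

```text
time_s: 15.2
tool_pos: [559.3, 318.9, 343.6]
eef_rot: [-2.561, 1.779, -0.005]
ft_force: [0.0, 0.4, -0.1]
finger_gap: 59.9
near shift [9.13 5.53 0.88] turn [-0.17  0.01 -5.83] dyaw 47.0 cur -69.6
alt shift [9.13 5.53 0.88] turn [1.000e-02 2.100e-01 1.667e+01] dyaw -133.0 cur -69.6
pos [559.3 318.9 343.6] q [-0.42  0.38 -0.23  1.69  0.09  1.06 -1.89] t 15.2 gap 59.9 F [ 0.   0.4 -0.1]
```

Now move away for a clear view.

```bash
python3 -m inch '9.1 5.5 0.5 0 0 -5.8 0.3;9.1 5.5 0.5 0 0 -5.8 0.3;9.1 5.5 0.5 0 0 -5.8 0.3;9.1 5.5 0.5 0 0 -5.8 0.3;9.1 5.5 0.5 0 0 -5.8 0.3;9.1 5.5 0.5 0 0 -5.8 0.3;9.1 5.5 0.5 0 0 -5.8 0.3;9.1 5.5 0.5 0 0 -5.8 0.3;9.1 5.5 0.5 0 0 -5.8 0.3;9.1 5.5 0.5 0 0 -5.8 0.3'
cat > v.py <<'E'
from h import *
s=cam('scene');t=cam('top');print(get_state()['time_s'])
crop(s,110,190,150,130,5,'pics/z1.png');crop(t,125,120,110,110,5,'pics/z2.png')
crop(s,200,240,60,65,10,'pics/z3.png');crop(t,335,150,75,90,6,'pics/z4.png')
E
python3 v.py
```

```text
time_s: 16.2
tool_pos: [478.7, -104.3, 314.5]
eef_rot: [-3.057, 0.643, -0.017]
ft_force: [0.2, 0.4, -0.1]
finger_gap: 59.9
16.3
```

View pics/z1.png

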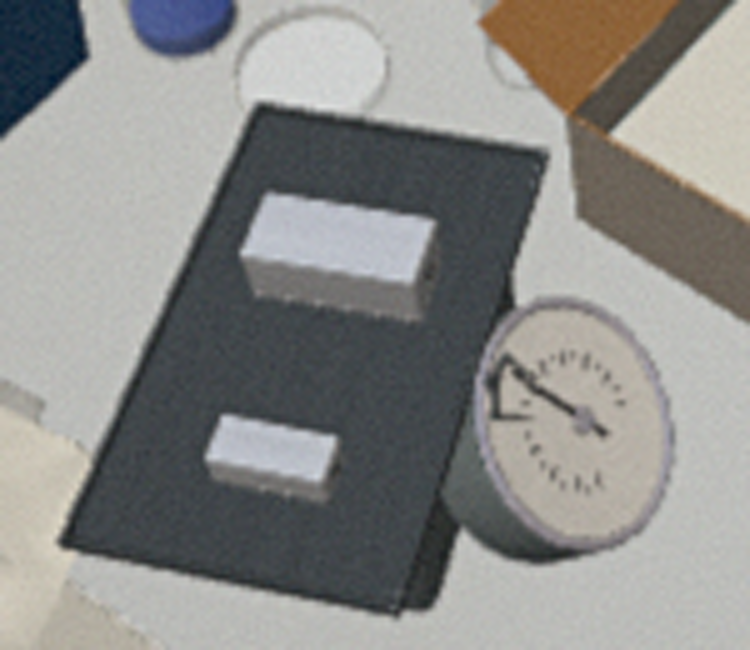

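View pics/z2.png

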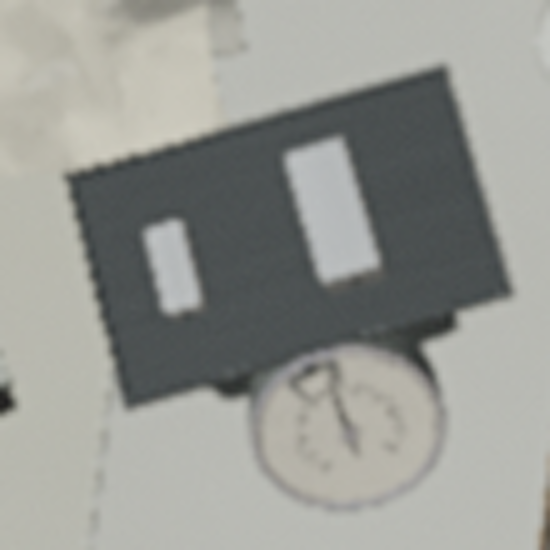

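View pics/z3.png

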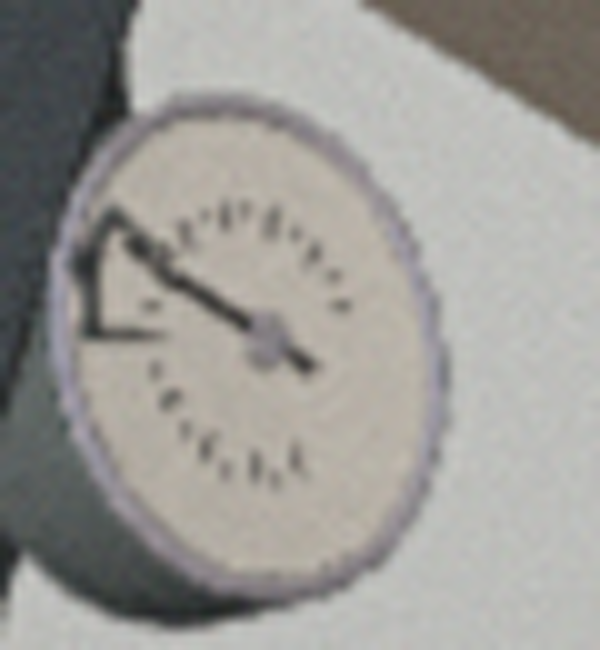

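View pics/z4.png

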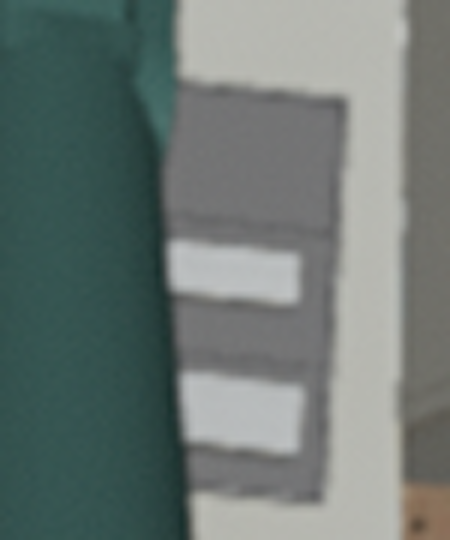

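```bash
cat > dial.py <<'E'
from h import *
import sys
tag=sys.argv[1]
th=.3645;c,q=np.cos(th),np.sin(th);ex=np.array([c,q,0]);ey=np.array([-q,c,0])
u=(ex+np.array([0,0,1]))/np.sqrt(2);rg=-ey
ims=[]
for n in("scene","top"):
    cs=[cam(n) for _ in range(12)];C=cs[0];im=np.mean([k["img"] for k in cs],0).astype(np.uint8)
    ctr=np.load("ctr.npy") if len(sys.argv)>2 else np.array([419.9,303.4,86.8])
    src=np.float32([[-70,-70],[70,-70],[70,70],[-70,70]])
    W=np.array([ctr+rg*a+u*b for a,b in src])
    px=proj(C,W).astype(np.float32);dst=np.float32([[200+a*2.8,200-b*2.8] for a,b in src])
    H=cv2.getPerspectiveTransform(px,dst);o=cv2.warpPerspective(im,H,(400,400),flags=cv2.INTER_CUBIC);np.save(f"H_{n}.npy",H)
    ims.append(o)
cv2.imwrite(f"pics/dial_{tag}.png",np.hstack(ims)[:,:,::-1])
E
python3 dial.py a
```

```text
(no output)
```

View pics/dial_a.png

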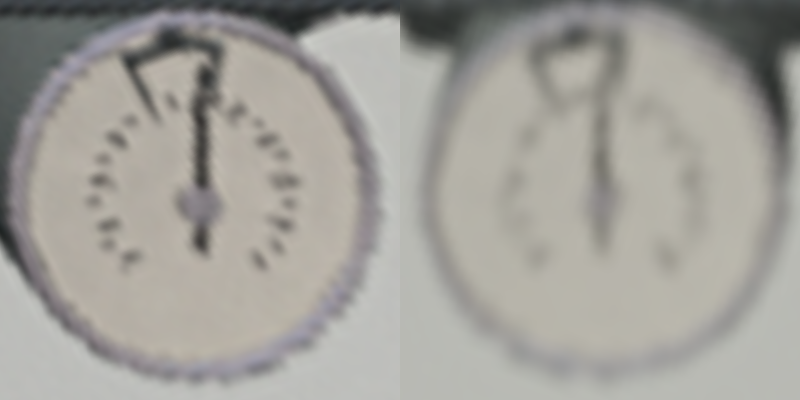

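Run:
```python
from h import *
s=cam("scene");cv2.imwrite("pics/fin.png",s["img"][:,:,::-1]);print(get_state()["time_s"],get_state()["ft_force"])
```

```text
17.55 [0.467675   0.8332378  1.00379482]
```

View pics/fin.png

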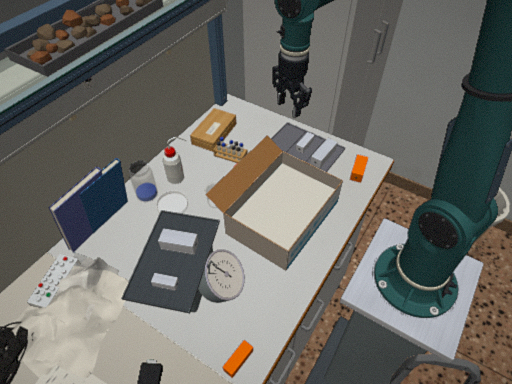

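The last picture shows bar_l (180,240) and bar_s (164,282) flat on the pan, and bar_m (305,141) and bar_xl (323,152) in the tray. The gripper is clear of everything and the bystanders haven't moved.

```bash
python3 -c "
from cell import job
print(job.close_job())"
```

```text
the job is handed in; nothing more can be done
None
```

I made up a 500 g charge on the pan, bar_s (100 g) plus bar_l (400 g), and handed the job in at about 17.6 s. I moved bar_m from the pan to the middle tray compartment, then lowered bar_l onto the pan until the wrist force was about zero before letting go. bar_xl and bar_s were not touched.

**Needle:** it came to rest at about 0–2° on the dial, which is 500 g. It sits between the prongs but nearer the upper one. The two cameras disagree on how far it is from the set hand's middle:

| Camera | Offset from the set hand's middle | Limit |
|---|---|---|
| scene | about 11–13° (0.20–0.23 rad) | 0.297 rad |
| top | about 8° (0.13 rad) | 0.297 rad |

Both are within the limit. The next charge down, 400 g, would have been about 0.3 rad off, right at the limit.

**Other checks:**
- All bars looked flat in their places, and I saw no movement of the bystanders or the set hand.
- The gripper was clear of everything at the end.
- The heights I measured from the pictures were usually about 3 mm lower than the text's and about 8 mm lower at the pan lip, so I worked from the text's heights and the contact forces.

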